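# Pen in the fallen reagent bottles on the clean bench

## Robot

A 6-joint arm with a two-finger parallel gripper is mounted at the origin on the work surface. World frame = base frame: x ahead of the robot, y to its left, z up, the work surface at z = 0. Lengths are in m, angles in rad, forces in N, time in s.
With the tool pointing down it reaches from about 0.35 to 0.975 m from the base axis. Payload 4.9 kg.
Tool frame: the origin (TCP) lies on the front face of the gripper's body, between the roots of the fingers; the fingertips stand ctrl.finger_overhang ahead of it and the grasp point (between the pads) lies 54 mm ahead of it (ctrl.finger_overhang is the distance from the TCP to the fingertips, in m); z points along the fingers, y is the line along which they close (so a half turn about z gives the same grasp; the last joint's range is limited). The gripper opens to 85 mm and grips with 20 to 120 N. Pads are 22 mm wide; open, the fingers measure 114 mm over their backs; the gripper's body (76 mm by 85 mm) begins 54 mm behind the grasp point. The pads swing forward as they close: fully open they stand 13 mm farther back than shut.
Start: joints at [-1.275, 0.053, 1.613, -0, 1.476, -0.119], TCP at [0.252, -0.572, 0.304] pointing down, gripper open.
Joint ranges: [-3.01, 3.01], [-1.01, 2.22], [0.06, 2.58], [-1.02, 4.17], [0.09, 2.62], [-3.14, 3.14]. Speed limits (rad/s): [2.57, 2.57, 3.14, 3.14, 3.14, 3.14].

## Interface

Orientations are given as a rotation vector (axis times angle).
In Python, from station import ctrl, vision gives the robot as it stands. The module is installed in compiled form; this text tells all that it offers.
- The arm moves only by the tool drive_tool, never from a script. Its argument "rows" is a list of rows, each a list of 2 entries, a list of its own where there are three numbers: the shift along the tool's x, y, z in m, then the turn about the tool's z in rad. A call has 1 to 10 rows; each row shifts and turns the commanded pose from where the row before left it, along the tool's axes as they then stand; what a row does not reach is not made up. A row lasts 1/10 s, in which the tool goes at most 50 mm and 8.59 degrees, less where a joint would pass 70% of its speed; a pose out of reach is approached as far as the arm can. A call with a gripper value outside its range is refused whole. "jaw" is the closure, from 0 (fully open) to 1 (shut), set as the call begins (left out, the last holds). The fingers move at their own pace and stop on an object; "grip_force" is the grip in N (left out, the last holds). Time passes only in rows, so rows that do not move let the fingers close. It gives the time, the measured TCP pose, the force, the opening and the grip force at its end, in the units of the state.
- ctrl.get_obs(): the state, without advancing time (a new reading comes with each control period).
- vision.get_image(name): name is "scene" or "top" or "wrist"; returns a dict with "image" (420x560x3 uint8, blue, green, red), "vertical_fov" (degrees; the focal length in pixels is half the picture's height over the tangent of half this angle, whatever the lens; pixels are square), "cx", "cy" (the principal point, pixels), "R" (3x3) and "t" (3): a world point X has camera coordinates R X + t. Camera axes: x right, y down, z forward; pixel columns grow to the right and rows downward; lengths in m; the calibration is good to about 2 mm. A picture is of the moment at which its call begins. There is no depth.
- ctrl.finish_job(): hands the job in; it is judged then, once.
The state is a dict: "t": time; "q": joint angles; "dq": joint speeds; "effort": joint torques, N m; "tool_pos": TCP position; "tool_rot": TCP orientation; "contact_force": force on the tool from outside, world axes, zero at the start; "wrist_torque": the same for the moment, N m; "opening": finger opening in m; "grip_force": force on a finger pad.
Only numpy, scipy, OpenCV 4.12 (cv2) and the standard library are available. Lean on these libraries where they do the work, as an engineer would, in place of code of your own. Each camera call takes 0.05 s, during which the arm holds its last target. There are 200 camera calls.

## Task

Some square reagent bottles have fallen over on the clean bench: stand every one of them upright on the bench inside the three-walled bottle pen. Once they all stand there, close the pen's open front: swing the loose bar about its forked end, which straddles the pivot post, until it lies straight across the front against the stop post. Slide the bar on the bench, never lifting it or pulling its fork off the post, and leave the lamp, the petri dishes and the other small things where they are.

Things in the scene. Friction and masses are not known exactly. Their poses are not given: they have to be found in the camera images.
- pen: bottle pen fixed to the bench: steel walls 35 mm high on three sides, open at the front (its -x, roughly towards the robot). Origin on the bench at the centre of the standing area; x to the back wall (inner face x = +40 mm), y along it (end walls' inner faces y = +140 and -140 mm). Bottles stand on the bare bench inside. Two 12 mm steel posts stand at the front corners.
- post (a point): point on the bench on the axis of the pivot post (12 mm thick, 50 mm tall, at x = -52, y = +155 mm of the pen), which the bar's forked end straddles.
- stop (a point): point on the bench on the axis of the stop post (12 mm thick, 40 mm tall, at x = -34, y = -148 mm of the pen), against which the bar's inner side rests when closed.
- bar: loose aluminium bar lying on the bench, 327 x 24 x 18 mm (high), 0.33 kg, swung open on the robot's side of the pen. Origin on its underside amid the forked end's slot (14 mm wide, bottom 8 mm along x, tips at x = -12 mm), on the post's axis when seated; x runs to the free end at +315 mm. A side push of some 3 N slides it round. Closed, its x points along the pen's -y, its centre line 52 mm before the pen's origin.
- bottle1: white plastic bottle with a blue ball-shaped stopper (four alike, some may be absent), lying on a flat side at the start. Square body 44 x 44 mm, base to 60 mm up; neck 18 mm thick; ball 30 mm across, its centre 90 mm above the base. 0.12 kg; pinched by the ball it keeps its angle in the grip. Origin on the axis 50 mm above the base; z runs from base to ball, x and y square to the sides.
- bottle2: white plastic bottle with a blue ball-shaped stopper (four alike, some may be absent), lying on a flat side at the start. Square body 44 x 44 mm, base to 60 mm up; neck 18 mm thick; ball 30 mm across, its centre 90 mm above the base. 0.12 kg; pinched by the ball it keeps its angle in the grip. Origin on the axis 50 mm above the base; z runs from base to ball, x and y square to the sides.
- bottle3: white plastic bottle with a blue ball-shaped stopper (four alike, some may be absent), lying on a flat side at the start. Square body 44 x 44 mm, base to 60 mm up; neck 18 mm thick; ball 30 mm across, its centre 90 mm above the base. 0.12 kg; pinched by the ball it keeps its angle in the grip. Origin on the axis 50 mm above the base; z runs from base to ball, x and y square to the sides.
- bottle4: white plastic bottle with a blue ball-shaped stopper (four alike, some may be absent), lying on a flat side at the start. Square body 44 x 44 mm, base to 60 mm up; neck 18 mm thick; ball 30 mm across, its centre 90 mm above the base. 0.12 kg; pinched by the ball it keeps its angle in the grip. Origin on the axis 50 mm above the base; z runs from base to ball, x and y square to the sides.
- lamp: glass spirit lamp, 82 mm wide, 100 mm tall, standing; origin at the centre of its underside. A bystander.
- snuffer: small white dome cap, 30 mm wide, 36 mm tall; origin under its centre. A bystander.
- stopper: small dark rubber stopper, 28 mm wide, 26 mm tall; origin under its centre. A bystander.
- dishes_c: taped pile of two petri dishes, 90 mm wide, 32 mm tall; origin under its centre. A bystander.
There are look-alikes about, which are no part of the job. What is shaped like the bottle3 but brown, green or orange is not meant.

How it is judged:
By the outcome, as a careful person would: the job done as asked, in the order asked, and still so for the second after the job is handed in, with the robot touching nothing.
Of bottle1, bottle2, bottle3, bottle4 only 3 to 4 are there at a start; the rules pass over those that are not, and their reading is None.
At some moment in a run one of bottle1, bottle2, bottle3, bottle4 may be knocked a few centimetres aside while the robot is not near it.
Once in a run the grip may slacken for a moment while it holds something.
It also fails if it takes over 210 s, if anything falls off the work surface, if the arm or the gripper's body presses on something with over 40 N, if the wrist force passes 120 N, or if a joint passes its speed limit or range.

## Working session

There is one attempt and no reset: what is moved stays moved. The work goes in short steps, Python scripts to look and compute and a tool call to move; the robot and the scene stay as the last step left them, time stands still between calls to the robot, and variables do not carry over. Pictures are saved under pics/ and viewed, at most 14 in all, crops included, and the job is handed in when it is done.

Besides the shell and the picture viewer there is one more tool, called after "Call:" as name(argument=value, ...) on one line, values as JSON. drive_tool: Moves the arm, as the interface text tells. Its arguments: {"type":"object","properties":{"rows":{"type":"array","items":{"type":"array"}},"jaw":{"type":"number"},"grip_force":{"type":"number"}},"required":["rows"]}

```bash
mkdir -p pics; cat > h.py <<'E'
import numpy as np, cv2, sys
from station import ctrl, vision
from scipy.spatial.transform import Rotation as Ro
def shot(name, fn):
    d=vision.get_image(name); cv2.imwrite('pics/'+fn+'.png',d['image'])
    import pickle; pickle.dump(d,open('pics/'+fn+'.pkl','wb')); return d
def load(fn):
    import pickle; return pickle.load(open('pics/'+fn+'.pkl','rb'))
def ray(d,u,v):
    f=210/np.tan(np.radians(d['vertical_fov'])/2)
    R=np.array(d['R']);t=np.array(d['t'])
    return -R.T@t, R.T@np.array([(u-d['cx'])/f,(v-d['cy'])/f,1])
def pt(d,u,v,z=0.):
    c,r=ray(d,u,v); return c+r*(z-c[2])/r[2]
def px(d,X):
    f=210/np.tan(np.radians(d['vertical_fov'])/2)
    c=np.array(d['R'])@np.array(X)+np.array(d['t']); return f*c[0]/c[2]+d['cx'],f*c[1]/c[2]+d['cy']
E
python3 - <<'E'
from h import *
for n in ['top','scene']:
    d=shot(n,n+'0'); print(n,d['vertical_fov'],d['cx'],d['cy'],-np.array(d['R']).T@d['t'])
o=ctrl.get_obs();print(o,ctrl.finger_overhang)
E
```

```text
top 43.1979944427256 286.59189597201964 210.4661347675036 [0.38327009 0.04633658 1.59613027]
scene 44.499923239117386 281.81419407243754 212.51071734960888 [0.97872491 0.84992143 1.14078685]
{'t': 0.1, 'q': array([-1.27499055e+00,  5.32933215e-02,  1.61416651e+00, -2.75753153e-05,
        1.47600588e+00, -1.19000036e-01]), 'dq': array([ 0.00021657, -0.00249361, -0.0036473 , -0.00073179,  0.00117554,
        0.00146671]), 'effort': array([ 9.63926723e-04, -3.94901741e+01, -3.71363068e+01, -9.45578813e-05,
        3.94356539e-03,  5.01805062e-06]), 'tool_pos': array([ 0.25175007, -0.57157976,  0.30277843]), 'tool_rot': array([-3.07244094e+00, -6.46534484e-01,  3.02528958e-04]), 'contact_force': array([ 0.28579084, -0.0223252 ,  0.35157649]), 'wrist_torque': array([-0.00668005, -0.01546755, -0.05914518]), 'grip_force': 0.0, 'opening': 0.08541561777751698} 0.0726
```

View pics/top0.png

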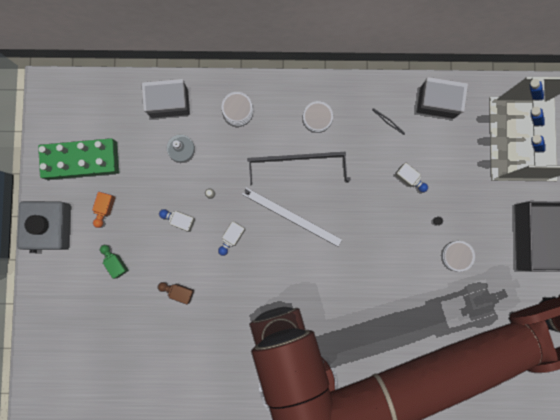

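View pics/scene0.png

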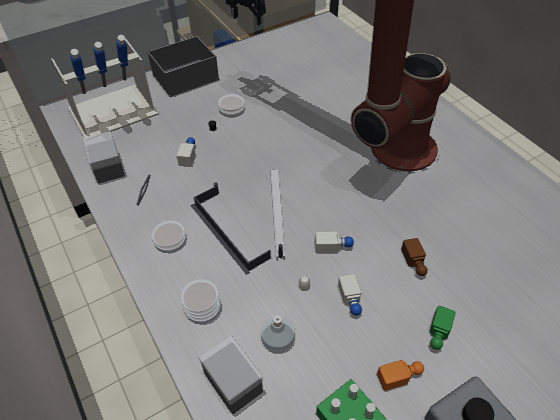

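The top view shows three white/blue bottles, with balls near (164,214), (223,251) and (423,188). The pen is at about (250–348, 155–182). The bar runs from (247,192) to (340,243). I'll zoom in to measure.

```bash
python3 - <<'E'
from h import *
d=load('top0');im=d['image'][140:275,150:450]
im=cv2.resize(im,None,fx=2.66,fy=2.66,interpolation=cv2.INTER_CUBIC);cv2.imwrite('pics/c0.png',im)
hsv=cv2.cvtColor(d['image'],cv2.COLOR_BGR2HSV)
m=cv2.inRange(hsv,(105,120,60),(130,255,255))
n,l,s,c=cv2.connectedComponentsWithStats(m)
for i in range(1,n):
    if s[i,4]>20: print('blue',s[i],c[i],pt(d,*c[i],z=.022))
E
```

```text
blue [530  82  14  17  72] [538.          90.26388889] [ 0.88508909 -0.72317172  0.022     ]
blue [532 110  12  15  58] [539.36206897 117.4137931 ] [ 0.8010461  -0.72481326  0.022     ]
blue [533 137  12  14  58] [540.01724138 144.53448276] [ 0.71777638 -0.72430554  0.022     ]
blue [419 183   9   9  54] [423.11111111 187.2962963 ] [ 0.58452899 -0.3695896   0.022     ]
blue [160 210   8   8  45] [163.06666667 213.28888889] [0.49937148 0.40538985 0.022     ]
blue [219 247   8   8  50] [222.42 250.62] [0.39029918 0.22705399 0.022     ]
```

View pics/c0.png

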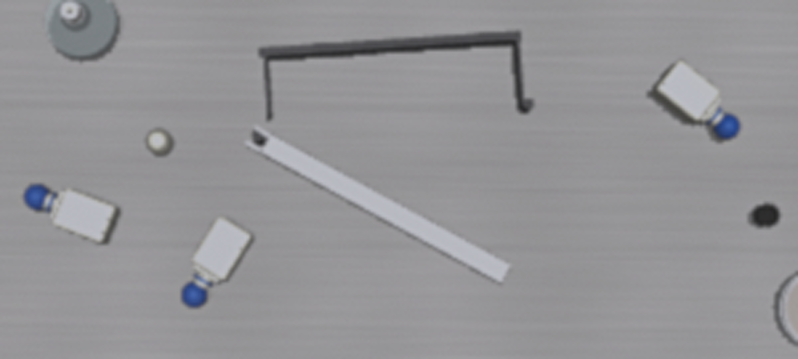

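```bash
cat >> h.py <<'E'
def move(x,y,z,psi):
    "shift needed in the present tool axes, and turn (mod pi) first-turn-then-shift not assumed"
    o=ctrl.get_obs();R=Ro.from_rotvec(o['tool_rot']).as_matrix();p=o['tool_pos']
    p0=np.arctan2(R[1,0],R[0,0]); t=(p0-psi+np.pi/2)%np.pi-np.pi/2
    s=R.T@(np.array([x,y,z])-p)
    print('t %.1f pos'%o['t'],p.round(4),'psi %.3f'%p0,'q',o['q'].round(2),'open %.4f gf %.1f F'%(o['opening'],o['grip_force']),o['contact_force'].round(1)); print(' shift(now axes)',s.round(4),'turn %.3f'%t)
    c,sn=np.cos(t),np.sin(t); print(' shift(after turn)',[round(c*s[0]+sn*s[1],4),round(-sn*s[0]+c*s[1],4),round(s[2],4)])
E
python3 - <<'E'
from h import *
d=load('top0');g=lambda u,v,z:pt(d,150+u/2.66,140+v/2.66,z)[:2]
P=g(260,138,.05);S=g(526,106,.04);print('posts',P,S,np.linalg.norm(P-S))
# pen frame: post(-.052,.155) stop(-.034,-.148)
v=P-S;w=np.array([-.018,.303]);th=np.arctan2(v[1],v[0])-np.arctan2(w[1],w[0]);
R=np.array([[np.cos(th),-np.sin(th)],[np.sin(th),np.cos(th)]])
O=(P+S)/2-R@np.array([-.043,.0035]);print('pen',O,th)
for n,(x,y,z) in dict(bl=(.04,.14,.035),br=(.04,-.14,.035),fl=(-.03,.14,.035)).items():
    q=O+R@[x,y];print(n,np.array(px(d,[*q,z])))
for n,b,m in [('A',(37,197),(84,216)),('B',(194,294),(222,249)),('C',(726,126),(688,90))]:
    B=g(*b,.022);M=g(*m,.04);u=B-M;print(n,'ball',B,'mid',M,np.linalg.norm(u),np.arctan2(u[1],u[0]))
a=g(260,138,.018);b=g(501,272,.018);print('bar free',b,np.linalg.norm(a-b))
print('snuf',g(159,141,.03),'lamp',g(80,22,.05),'stopper',g(765,215,.02))
move(.39,.227,.3,0)
E
```

```text
posts [0.56252213 0.15283992] [ 0.60229545 -0.14173967] 0.29725250903446626
pen [0.62555013 0.00527631] 0.07486946251203985
bl [250.21027739 161.58696135]
br [344.04013942 155.54213435]
fl [251.63998034 184.90562802]
A ball [0.49709641 0.40282425] mid [0.475253   0.34637793] 0.06052538126736719 1.2015671682497733
B ball [0.39058876 0.2255451 ] mid [0.44022115 0.19357597] 0.059037272124809116 2.5693634350614474
C ball [ 0.58430655 -0.36905118] mid [ 0.6220006  -0.32238242] 0.059990124014250315 -2.2502107597098466
bar free [ 0.41813933 -0.11634166] 0.3091629793803075
snuf [0.56040812 0.26680359] lamp [0.69002512 0.35421994] stopper [ 0.48452231 -0.41214601]
t 0.1 pos [ 0.2518 -0.5716  0.3028] psi 0.415 q [-1.27  0.05  1.61 -0.    1.48 -0.12] open 0.0854 gf 0.0 F [ 0.3 -0.   0.4]
 shift(now axes) [ 0.4484 -0.6751  0.0041] turn 0.415
 shift(after turn) [np.float64(0.1383), np.float64(-0.7986), np.float64(0.0041)]
```

```bash
python3 - <<'E'
from h import *
move(.5845,-.3693,.24,-2.25)
E
```

```text
t 0.1 pos [ 0.2518 -0.5716  0.3028] psi 0.415 q [-1.27  0.05  1.61 -0.    1.48 -0.12] open 0.0854 gf 0.0 F [ 0.3 -0.   0.4]
 shift(now axes) [ 0.386  -0.0509  0.0629] turn -0.477
 shift(after turn) [np.float64(0.3663), np.float64(0.1319), np.float64(0.0629)]
```

Call:
drive_tool(rows=[[[0,0,0],-0.12],[[0,0,0],-0.12],[[0,0,0],-0.12],[[0,0,0],-0.117],[[0.0366,0.0132,0.0063],0],[[0.0366,0.0132,0.0063],0],[[0.0366,0.0132,0.0063],0],[[0.0366,0.0132,0.0063],0],[[0.0366,0.0132,0.0063],0],[[0.0366,0.0132,0.0063],0]])

```text
t: 1.1
tool_pos: [0.4525, -0.4496, 0.2652]
tool_rot: [-2.834, -1.354, 0.0]
contact_force: [-0.3, -0.8, -0.6]
opening: 0.0852
grip_force: 0.0
```

Call:
drive_tool(rows=[[[0.0366,0.0132,0.0063],0],[[0.0366,0.0132,0.0063],0],[[0.0366,0.0132,0.0063],0],[[0.0366,0.0132,0.0063],0],[[0,0,0],0],[[0,0,0],0]])

```text
t: 1.7
tool_pos: [0.5846, -0.3693, 0.2398]
tool_rot: [-2.832, -1.357, 0.002]
contact_force: [-0.3, -0.8, -0.8]
opening: 0.0852
grip_force: 0.0
```

```bash
python3 - <<'E'
from h import *
move(.5845,-.3693,.24,-2.25)
d=shot('wrist','w1');print(d['vertical_fov'],-np.array(d['R']).T@d['t'])
for X in [(.5845,-.3693,.022),(.622,-.3224,.04)]:print(px(d,X))
t=shot('top','top1')
hsv=cv2.cvtColor(d['image'],cv2.COLOR_BGR2HSV)
m=cv2.inRange(hsv,(105,120,60),(130,255,255))
n,l,s,c=cv2.connectedComponentsWithStats(m)
for i in range(1,n):
    if s[i,4]>60: print('blue',s[i],c[i],pt(d,*c[i],z=.022))
cv2.imwrite('pics/c1.png',np.hstack([cv2.resize(d['image'],(400,300)),cv2.resize(t['image'],(400,300))]))
E
```

```text
t 1.7 pos [ 0.5846 -0.3693  0.2398] psi 0.893 q [-0.67  0.25  1.5  -0.    1.39  0.01] open 0.0852 gf 0.0 F [-0.3 -0.8 -0.8]
 shift(now axes) [-0.     -0.0001 -0.0002] turn 0.002
 shift(after turn) [np.float64(-0.0), np.float64(-0.0001), np.float64(-0.0002)]
69.19896613311145 [ 0.63211114 -0.31002769  0.30951429]
(np.float64(282.1409034550601), np.float64(194.31981272455317))
(np.float64(281.9611087965499), np.float64(132.12814886497313))
blue [268 184  28  25 503] [281.63220676 195.30218688] [ 0.58349146 -0.36976147  0.022     ]
```

View pics/c1.png

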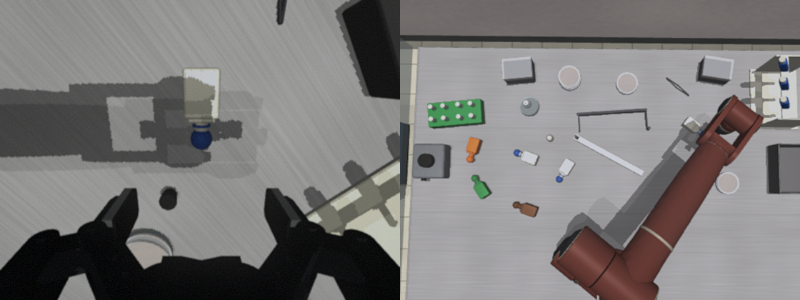

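The wrist view shows bottle C aligned with the tool, its ball at (281,195) of 560x420. The top view shows no fourth bottle. I'll lower and pinch the ball.

Call:
drive_tool(rows=[[[0,0,0.04],0],[[0,0,0.04],0],[[0,0,0.04],0],[[0,0,0.02],0],[[0,0,0.02],0],[[0,0,0.002],0],[[0,0,0],0]], jaw=0.2)

```text
t: 2.5
tool_pos: [0.5836, -0.3708, 0.0789]
tool_rot: [-2.835, -1.353, 0.001]
contact_force: [-1.0, 0.1, 0.4]
opening: 0.0685
grip_force: 0.0
```

Call:
drive_tool(rows=[[[0,0,0],0],[[0,0,0],0],[[0,0,0],0],[[0,0,0],0],[[0,0,0],0],[[0,0,0],0],[[0,0,0],0],[[0,0,0],0]], jaw=0.66, grip_force=20)

```text
t: 3.3
tool_pos: [0.5846, -0.3703, 0.0792]
tool_rot: [2.834, 1.354, 0.0]
contact_force: [0.9, -2.6, 2.2]
opening: 0.0292
grip_force: 6.9
```

Call:
drive_tool(rows=[[[0.0023,0,-0.0069],0],[[0.0023,0,-0.0069],0],[[0.0033,0,-0.0065],0],[[0.0033,0,-0.0065],0],[[0.0043,0,-0.0058],0],[[0.0043,0,-0.0058],0],[[0.0051,0,-0.0051],0],[[0.0051,0,-0.0051],0],[[0,0,0],0],[[0,0,0],0]])

```text
t: 4.3
tool_pos: [0.6035, -0.3467, 0.1277]
tool_rot: [2.834, 1.355, 0.0]
contact_force: [0.4, -0.8, 0.7]
opening: 0.0293
grip_force: 6.9
```

```bash
python3 - <<'E'
from h import *
d=shot('wrist','w2');t=shot('scene','s2')
cv2.imwrite('pics/c2.png',np.hstack([cv2.resize(d['image'],(400,300)),cv2.resize(t['image'][90:210,120:280],(400,300))]))
E
```

```text
(no output)
```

View pics/c2.png

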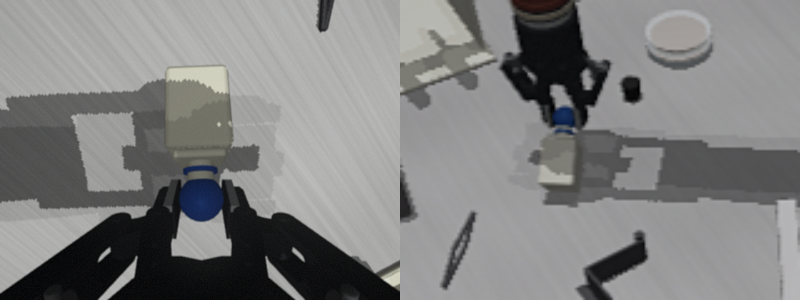

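```bash
cat >> h.py <<'E'
def tilt(d,sc=400/560):
    o=ctrl.get_obs();R=Ro.from_rotvec(o['tool_rot']).as_matrix();p=o['tool_pos'];B=p+.054*R[:,2]
    for th in range(0,100,15):
        a=np.radians(th);ax=-R[:,0]*np.cos(a)+np.array([0,0,1])*np.sin(a); up=R[:,0]*np.sin(a)+np.array([0,0,1])*np.cos(a)
        pts=[B-ax*k+up*.022+R[:,1]*s for k in(.03,.09) for s in (-.022,.022)]
        print(th,(np.array([px(d,q) for q in pts])*sc).round(0).tolist(), 'low z %.3f'%(B-ax*.09-up*.022)[2])
E
python3 - <<'E'
from h import *
tilt(load('w2'))
E
```

```text
0 [[158.0, 175.0], [244.0, 175.0], [150.0, 47.0], [253.0, 47.0]] low z 0.051
15 [[161.0, 161.0], [242.0, 161.0], [160.0, 48.0], [243.0, 48.0]] low z 0.029
30 [[164.0, 152.0], [239.0, 152.0], [167.0, 60.0], [236.0, 60.0]] low z 0.009
45 [[166.0, 147.0], [237.0, 147.0], [172.0, 77.0], [231.0, 77.0]] low z -0.006
60 [[168.0, 147.0], [234.0, 147.0], [176.0, 96.0], [227.0, 96.0]] low z -0.016
75 [[170.0, 150.0], [232.0, 150.0], [178.0, 116.0], [225.0, 116.0]] low z -0.019
90 [[172.0, 156.0], [231.0, 156.0], [180.0, 137.0], [223.0, 137.0]] low z -0.017
```

The wrist view shows the body at rows 66–147, which means a tilt of about 35°. The bottle is pivoting on its base edge as intended, so I'll continue the arc.

Call:
drive_tool(rows=[[[0.0059,0,-0.0043],0],[[0.0059,0,-0.0043],0],[[0.0065,0,-0.0033],0],[[0.0065,0,-0.0033],0],[[0.007,0,-0.0022],0],[[0.007,0,-0.0022],0],[[0.0072,0,-0.0011],0],[[0.0072,0,-0.0011],0],[[0.0072,0,0],0],[[0.0072,0,0],0]])

```text
t: 5.4
tool_pos: [0.6466, -0.2936, 0.1501]
tool_rot: [2.834, 1.355, 0.002]
contact_force: [-0.1, 1.0, 4.6]
opening: 0.0294
grip_force: 7.2
```

Call:
drive_tool(rows=[[[0.0072,0,0.0011],0],[[0.0072,0,0.0011],0],[[0,0,0],0],[[0,0,0],0],[[0,0,0],0]])

```text
t: 5.9
tool_pos: [0.6553, -0.2824, 0.1476]
tool_rot: [2.834, 1.355, 0.002]
contact_force: [-0.3, 1.2, 5.5]
opening: 0.0294
grip_force: 7.3
```

```bash
python3 - <<'E'
from h import *
d=shot('wrist','w3');t=shot('scene','s3')
cv2.imwrite('pics/c3.png',np.hstack([cv2.resize(d['image'],(400,300)),cv2.resize(t['image'][90:210,120:280],(400,300))]))
tilt(d); move(.62555,.005,.144,0)
E
```

```text
0 [[158.0, 175.0], [245.0, 175.0], [150.0, 46.0], [253.0, 46.0]] low z 0.072
15 [[161.0, 161.0], [242.0, 161.0], [160.0, 48.0], [243.0, 48.0]] low z 0.049
30 [[164.0, 151.0], [240.0, 151.0], [167.0, 59.0], [236.0, 59.0]] low z 0.030
45 [[166.0, 147.0], [237.0, 147.0], [172.0, 76.0], [231.0, 76.0]] low z 0.014
60 [[168.0, 147.0], [234.0, 147.0], [176.0, 95.0], [227.0, 95.0]] low z 0.005
75 [[170.0, 150.0], [232.0, 150.0], [178.0, 116.0], [225.0, 116.0]] low z 0.001
90 [[172.0, 156.0], [231.0, 156.0], [180.0, 137.0], [223.0, 137.0]] low z 0.004
t 6.0 pos [ 0.6553 -0.2825  0.1476] psi 0.892 q [-0.51  0.38  1.5   0.    1.26  0.17] open 0.0290 gf 7.3 F [0.  2.4 5.3]
 shift(now axes) [ 0.2051 -0.2036  0.0037] turn 0.892
 shift(after turn) [np.float64(-0.0297), np.float64(-0.2875), np.float64(0.0037)]
```

View pics/c3.png

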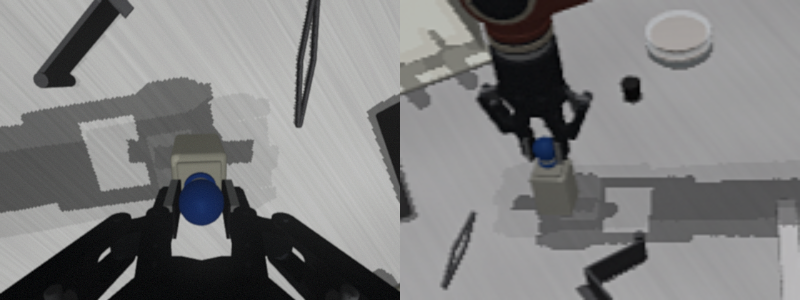

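Bottle C stands upright, with its body at rows 134–156. I'll tighten the grip and carry it low around the stop post into the pen.

Call:
drive_tool(rows=[[[0,0,0],0],[[0,0,0],0],[[0,0,-0.006],0],[[0,0,-0.006],0],[[0,0,0],0.137],[[0,0,0],0.136],[[0,0,0],0.136],[[0,0,0],0.136],[[0,0,0],0.136],[[0,0,0],0.136]], jaw=0.85, grip_force=60)

```text
t: 7.0
tool_pos: [0.6543, -0.2827, 0.1582]
tool_rot: [-3.139, -0.108, 0.002]
contact_force: [-0.9, -0.0, -1.3]
opening: 0.0272
grip_force: 59.0
```

Call:
drive_tool(rows=[[[-0.026,-0.0145,0],0],[[-0.026,-0.0145,0],0],[[-0.026,-0.0145,0],0],[[-0.026,-0.0145,0],0],[[-0.026,-0.0145,0],0],[[0.002,-0.027,0],0],[[0.002,-0.027,0],0],[[0.002,-0.027,0],0],[[0.002,-0.027,0],0],[[0.002,-0.027,0],0]])

```text
t: 8.0
tool_pos: [0.519, -0.0838, 0.1586]
tool_rot: [-3.139, -0.117, 0.001]
contact_force: [-0.1, -0.1, -1.7]
opening: 0.0271
grip_force: 59.3
```

```bash
python3 - <<'E'
from h import *
d=shot('wrist','w4');t=shot('scene','s4')
cv2.imwrite('pics/c4.png',np.hstack([cv2.resize(d['image'],(400,300)),cv2.resize(t['image'][140:290,160:360],(400,300))]))
tilt(d); move(.632,-.084,.144,.075)
E
```

```text
0 [[154.0, 175.0], [240.0, 175.0], [145.0, 47.0], [247.0, 46.0]] low z 0.082
15 [[157.0, 161.0], [238.0, 160.0], [156.0, 48.0], [238.0, 48.0]] low z 0.060
30 [[160.0, 151.0], [236.0, 151.0], [163.0, 60.0], [232.0, 59.0]] low z 0.040
45 [[163.0, 147.0], [233.0, 147.0], [169.0, 76.0], [228.0, 76.0]] low z 0.025
60 [[165.0, 147.0], [231.0, 146.0], [173.0, 95.0], [224.0, 95.0]] low z 0.015
75 [[168.0, 150.0], [229.0, 150.0], [176.0, 116.0], [222.0, 115.0]] low z 0.012
90 [[169.0, 156.0], [228.0, 156.0], [178.0, 136.0], [221.0, 136.0]] low z 0.014
t 8.1 pos [ 0.5189 -0.0823  0.1583] psi 0.078 q [-0.3  -0.05  1.97  0.    1.22  1.19] open 0.0272 gf 59.4 F [-0.4 -0.1 -0.7]
 shift(now axes) [0.1127 0.0105 0.0142] turn 0.003
 shift(after turn) [np.float64(0.1127), np.float64(0.0101), np.float64(0.0142)]
```

View pics/c4.png

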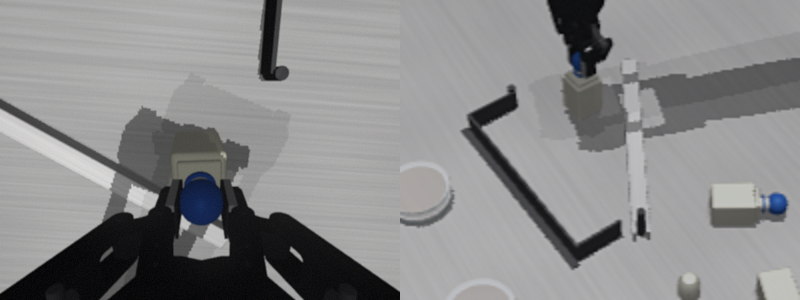

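Bottle C is upright in the grip and well placed between the stop post and the bar. Next I'll move it in, lower it and release.

Call:
drive_tool(rows=[[[0.0282,0.0026,0],0],[[0.0282,0.0026,0],0],[[0.0282,0.0026,0],0],[[0.0282,0.0026,0],0],[[0,0,0],0],[[0,0,0.005],0],[[0,0,0.004],0],[[0,0,0.002],0],[[0,0,0.001],0],[[0,0,0],0]])

```text
t: 9.1
tool_pos: [0.633, -0.0869, 0.1481]
tool_rot: [3.139, 0.117, 0.002]
contact_force: [0.3, 1.5, 4.5]
opening: 0.0272
grip_force: 59.9
```

Call:
drive_tool(rows=[[[0,0,0],0],[[0,0,0],0],[[0,0,0],0]], jaw=0.66, grip_force=20)

```text
t: 9.4
tool_pos: [0.6333, -0.0869, 0.1478]
tool_rot: [3.139, 0.118, 0.002]
contact_force: [0.8, 0.7, 4.7]
opening: 0.0292
grip_force: 8.9
```

Call:
drive_tool(rows=[[[0,0,0],0],[[0,0,0],0],[[0,0,0],0],[[0,0,0],0],[[0,0,-0.02],0],[[0,0,-0.04],0],[[0,0,-0.04],0],[[0,0,0],0]], jaw=0.45)

```text
t: 10.2
tool_pos: [0.6358, -0.0877, 0.255]
tool_rot: [3.136, 0.118, 0.019]
contact_force: [0.0, -0.3, 1.2]
opening: 0.047
grip_force: 0.0
```

```bash
cat >> h.py <<'E'
def blues(d,z=.022):
    hsv=cv2.cvtColor(d['image'],cv2.COLOR_BGR2HSV)
    m=cv2.inRange(hsv,(105,120,50),(130,255,255))
    n,l,s,c=cv2.connectedComponentsWithStats(m)
    for i in range(1,n):
        if s[i,4]>20: print('blue',s[i],c[i].round(1),pt(d,*c[i],z=z)[:2].round(4),'z.09',pt(d,*c[i],z=.09)[:2].round(4))
E
python3 - <<'E'
from h import *
move(.4,.22,.24,2.57)
d=shot('wrist','w5');blues(d);t=shot('top','t5');blues(t)
E
```

```text
t 10.2 pos [ 0.6358 -0.0877  0.255 ] psi 0.075 q [-0.25  0.12  1.62 -0.    1.38  1.24] open 0.0470 gf 0.0 F [ 0.  -0.3  1.2]
 shift(now axes) [-0.2123 -0.3245  0.0112] turn 0.647
 shift(after turn) [np.float64(-0.3649), np.float64(-0.1311), np.float64(0.0112)]
blue [257 192  34  37 972] [273.6 210.7] [ 0.6165 -0.0819] z.09 [ 0.6376 -0.082 ]
blue [  0 363  22  18 260] [  8.  372.8] [0.3826 0.2322] z.09 [0.4561 0.1618]
blue [530  82  14  17 129] [537.1  92.4] [ 0.8785 -0.7201] z.09 [ 0.8571 -0.687 ]
blue [532 110  12  15 103] [538.4 119.2] [ 0.7955 -0.7216] z.09 [ 0.7777 -0.6885]
blue [533 137  12  14  89] [539.3 145.9] [ 0.7136 -0.7221] z.09 [ 0.6993 -0.6889]
blue [326 164   7   5  30] [328.9 166.1] [ 0.646  -0.0875] z.09 [ 0.6346 -0.0817]
blue [160 210   8   8  45] [163.1 213.3] [0.4994 0.4054] z.09 [0.4944 0.3899]
blue [219 247   8   8  49] [222.4 250.7] [0.3901 0.2271] z.09 [0.3898 0.2193]
```

Call:
drive_tool(rows=[[[0,0,0],0.13],[[0,0,0],0.13],[[0,0,0],0.129],[[0,0,0],0.129],[[0,0,0],0.129],[[-0.0456,-0.0164,0.001],0],[[-0.0456,-0.0164,0.001],0],[[-0.0456,-0.0164,0.001],0],[[-0.0456,-0.0164,0.001],0],[[-0.0456,-0.0164,0.001],0]], jaw=0.2)

```text
t: 11.3
tool_pos: [0.4832, 0.1066, 0.2395]
tool_rot: [3.012, -0.887, -0.006]
contact_force: [0.6, 0.9, 0.2]
opening: 0.0681
grip_force: 0.0
```

Call:
drive_tool(rows=[[[-0.0456,-0.0164,0.001],0],[[-0.0456,-0.0164,0.001],0],[[-0.0456,-0.0164,0.001],0],[[0,0,0],0],[[0,0,0],0]])

```text
t: 11.8
tool_pos: [0.3959, 0.2213, 0.2372]
tool_rot: [3.013, -0.882, -0.003]
contact_force: [1.0, -0.4, 0.0]
opening: 0.0683
grip_force: 0.0
```

```bash
cat >> h.py <<'E'
def body(d,z=.044):
    "white body rectangle of the lying bottle nearest the blue ball"
    hsv=cv2.cvtColor(d['image'],cv2.COLOR_BGR2HSV)
E
python3 - <<'E'
from h import *
move(.39,.2265,.079,2.57)
d=shot('wrist','w6');blues(d);cv2.imwrite('pics/c6.png',d['image'][0:330])
for th in (2.5,2.57,2.64):
    u=np.array([np.cos(th),np.sin(th)]);B=np.array([.39,.2265]);w=np.array([-u[1],u[0]])
    print(th,[np.round(px(d,[*(B-u*k+w*s),.044])).tolist() for k in (.03,.09) for s in (-.022,.022)])
E
```

```text
t 11.8 pos [0.3959 0.2213 0.2372] psi -0.570 q [ 0.35 -0.33  2.07 -0.    1.4   2.49] open 0.0683 gf 0.0 F [ 1.  -0.4  0. ]
 shift(now axes) [-0.0076 -0.0016  0.1582] turn 0.002
 shift(after turn) [np.float64(-0.0076), np.float64(-0.0016), np.float64(0.1582)]
blue [267 182  23   5  53] [278.1 185. ] [0.4054 0.2178] z.09 [0.4185 0.2087]
blue [265 192  29  25 568] [278.9 203.4] [0.3895 0.2272] z.09 [0.4063 0.2158]
blue [ 49 194  34  28 649] [ 64.  207.9] [0.4993 0.4068] z.09 [0.4899 0.3526]
2.5 [[256.0, 175.0], [306.0, 179.0], [260.0, 103.0], [313.0, 107.0]]
2.57 [[254.0, 177.0], [304.0, 177.0], [252.0, 105.0], [306.0, 105.0]]
2.64 [[252.0, 179.0], [302.0, 175.0], [245.0, 107.0], [298.0, 103.0]]
```

View pics/c6.png

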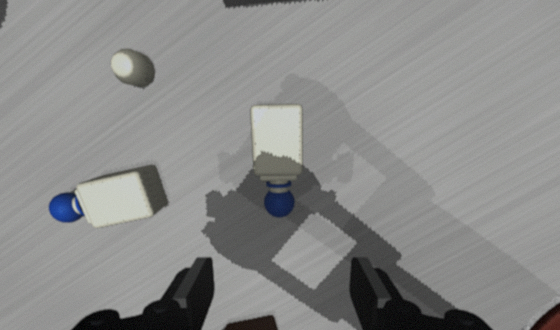

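Wrist view: bottle B is aligned with the tool, its ball at (279,203) and its body at columns 251–301. I'll lower, pinch and run the arc.

Call:
drive_tool(rows=[[[-0.008,-0.0016,0.03],0],[[0,0,0.04],0],[[0,0,0.04],0],[[0,0,0.02],0],[[0,0,0.02],0],[[0,0,0.008],0],[[0,0,0],0],[[0,0,0],0]])

```text
t: 12.65
tool_pos: [0.3923, 0.2262, 0.0817]
tool_rot: [-3.013, 0.888, -0.001]
contact_force: [0.2, 1.2, 0.5]
opening: 0.0681
grip_force: 0.0
```

Call:
drive_tool(rows=[[[0,0,0],0],[[0,0,0],0],[[0,0,0],0],[[0,0,0],0],[[0,0,0],0],[[0,0,0],0],[[0,0,0],0],[[0,0,0],0]], jaw=0.66, grip_force=20)

```text
t: 13.45
tool_pos: [0.3915, 0.2268, 0.0813]
tool_rot: [-3.013, 0.886, -0.0]
contact_force: [-0.4, 1.5, 1.6]
opening: 0.0288
grip_force: 6.9
```

Call:
drive_tool(rows=[[[0.0023,0,-0.0069],0],[[0.0023,0,-0.0069],0],[[0.0033,0,-0.0065],0],[[0.0033,0,-0.0065],0],[[0.0043,0,-0.0058],0],[[0.0043,0,-0.0058],0],[[0.0051,0,-0.0051],0],[[0.0051,0,-0.0051],0],[[0.0059,0,-0.0043],0],[[0.0059,0,-0.0043],0]])

```text
t: 14.45
tool_pos: [0.427, 0.2037, 0.1387]
tool_rot: [-3.014, 0.887, -0.0]
contact_force: [0.9, 0.4, -1.5]
opening: 0.0289
grip_force: 6.8
```

Call:
drive_tool(rows=[[[0.0065,0,-0.0033],0],[[0.0065,0,-0.0033],0],[[0.007,0,-0.0022],0],[[0.007,0,-0.0022],0],[[0.0072,0,-0.0011],0],[[0.0072,0,-0.0011],0],[[0.0072,0,0],0],[[0.0072,0,0],0],[[0.0072,0,0.0011],0],[[0.0072,0,0.0011],0]])

```text
t: 15.45
tool_pos: [0.4863, 0.1656, 0.1493]
tool_rot: [-3.014, 0.887, -0.001]
contact_force: [1.3, 0.1, 2.0]
opening: 0.0292
grip_force: 7.0
```

Call:
drive_tool(rows=[[[0,0,0],0],[[0,0,0],0],[[0,0,0],0]])

```text
t: 15.75
tool_pos: [0.4855, 0.1661, 0.1494]
tool_rot: [-3.014, 0.886, -0.0]
contact_force: [0.6, -0.6, 2.9]
opening: 0.029
grip_force: 7.0
```

```bash
python3 - <<'E'
from h import *
d=shot('wrist','w7');t=shot('scene','s7')
cv2.imwrite('pics/c7.png',np.hstack([cv2.resize(d['image'],(400,300)),cv2.resize(t['image'][140:320,180:420],(400,300))]))
tilt(d); move(.6256,.005,.149,.075)
E
```

```text
0 [[157.0, 176.0], [243.0, 176.0], [148.0, 47.0], [251.0, 47.0]] low z 0.073
15 [[159.0, 161.0], [241.0, 161.0], [158.0, 48.0], [241.0, 48.0]] low z 0.051
30 [[162.0, 152.0], [238.0, 152.0], [166.0, 60.0], [235.0, 60.0]] low z 0.031
45 [[165.0, 147.0], [235.0, 147.0], [171.0, 77.0], [230.0, 77.0]] low z 0.016
60 [[167.0, 147.0], [233.0, 147.0], [175.0, 96.0], [226.0, 96.0]] low z 0.007
75 [[169.0, 150.0], [231.0, 150.0], [177.0, 116.0], [224.0, 116.0]] low z 0.003
90 [[171.0, 157.0], [230.0, 157.0], [179.0, 137.0], [222.0, 137.0]] low z 0.005
t 15.8 pos [0.4855 0.1661 0.1495] psi -0.572 q [ 0.18 -0.07  2.    0.    1.21  2.33] open 0.0293 gf 7.0 F [1.1 0.  1.7]
 shift(now axes) [0.205  0.0596 0.0005] turn -0.647
 shift(after turn) [np.float64(0.1277), np.float64(0.1712), np.float64(0.0005)]
```

View pics/c7.png

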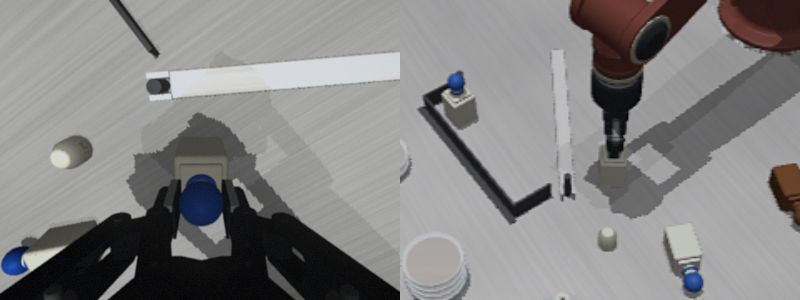

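Bottle B is upright (scene) and bottle C is standing in the pen. I'll lift B just over the bar and place it in the middle.

Call:
drive_tool(rows=[[[0,0,0],0],[[0,0,0],0],[[0,0,-0.009],0],[[0,0,-0.009],0],[[0,0,-0.009],0],[[0,0,0],-0.13],[[0,0,0],-0.13],[[0,0,0],-0.129],[[0,0,0],-0.129],[[0,0,0],-0.129]], jaw=0.85, grip_force=60)

```text
t: 16.85
tool_pos: [0.4854, 0.1659, 0.1767]
tool_rot: [3.139, 0.126, -0.0]
contact_force: [-0.4, 1.1, -0.8]
opening: 0.027
grip_force: 59.1
```

Call:
drive_tool(rows=[[[0.0027,0.029,0],0],[[0.0027,0.029,0],0],[[0.0027,0.029,0],0],[[0.0239,0.0168,0],0],[[0.0239,0.0168,0],0],[[0.0239,0.0168,0],0],[[0.0239,0.0168,0],0],[[0.0239,0.0168,0],0],[[0,0,0],0],[[0,0,0],0]])

```text
t: 17.85
tool_pos: [0.6254, 0.0048, 0.1763]
tool_rot: [-3.139, -0.116, 0.002]
contact_force: [-0.3, 0.2, -1.1]
opening: 0.0269
grip_force: 59.3
```

```bash
python3 - <<'E'
from h import *
d=shot('wrist','w8');move(.6256,.005,.1497,.075)
cv2.imwrite('pics/c8.png',d['image'][::2,::2])
E
```

```text
t 17.9 pos [0.6249 0.0052 0.1761] psi 0.075 q [-0.11  0.16  1.72  0.    1.26  1.39] open 0.0269 gf 59.3 F [-0.7  0.5 -1. ]
 shift(now axes) [0.0007 0.0003 0.0264] turn -0.000
 shift(after turn) [np.float64(0.0007), np.float64(0.0003), np.float64(0.0264)]
```

View pics/c8.png

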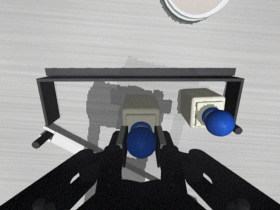

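The wrist view shows B over the middle of the pen at (142,115), with C at (205,110) to its right. I'll lower and release.

Call:
drive_tool(rows=[[[0,0,0.008],0],[[0,0,0.008],0],[[0,0,0.006],0],[[0,0,0.003],0],[[0,0,0.002],0],[[0,0,0.0005],0],[[0,0,0],0]])

```text
t: 18.6
tool_pos: [0.6262, 0.0053, 0.15]
tool_rot: [-3.139, -0.117, -0.003]
contact_force: [0.2, 2.1, 4.1]
opening: 0.0266
grip_force: 59.8
```

Call:
drive_tool(rows=[[[0,0,0],0],[[0,0,0],0],[[0,0,0],0]], jaw=0.66, grip_force=20)

```text
t: 18.9
tool_pos: [0.6262, 0.005, 0.1497]
tool_rot: [3.139, 0.117, 0.003]
contact_force: [0.9, 1.7, 5.1]
opening: 0.0294
grip_force: 8.7
```

Call:
drive_tool(rows=[[[0,0,0],0],[[0,0,0],0],[[0,0,0],0],[[0,0,0],0],[[0,0,-0.02],0],[[0,0,-0.04],0],[[0,0,-0.04],0],[[0,0,0],0]], jaw=0.45)

```text
t: 19.7
tool_pos: [0.6286, 0.0046, 0.2567]
tool_rot: [3.137, 0.117, 0.019]
contact_force: [1.4, 0.8, 0.9]
opening: 0.0467
grip_force: 0.0
```

```bash
python3 - <<'E'
from h import *
t=shot('top','t9');blues(t)
move(.498,.4055,.24,1.20-np.pi)
E
```

```text
blue [530  82  14  17 128] [537.1  92.4] [ 0.8785 -0.7202] z.09 [ 0.8571 -0.6871]
blue [532 110  12  15 103] [538.4 119.2] [ 0.7955 -0.7216] z.09 [ 0.7777 -0.6885]
blue [533 137  12  14  89] [539.3 145.9] [ 0.7136 -0.7221] z.09 [ 0.6993 -0.6889]
blue [329 161   5   9  32] [330.7 165.1] [ 0.6489 -0.0926] z.09 [ 0.6374 -0.0866]
blue [295 168   8   5  25] [298.  169.8] [0.6338 0.0053] z.09 [0.6229 0.0071]
blue [160 210   8   8  45] [163.1 213.3] [0.4994 0.4054] z.09 [0.4944 0.3899]
t 19.8 pos [0.6273 0.0047 0.2532] psi 0.075 q [-0.11  0.09  1.66 -0.    1.38  1.39] open 0.0469 gf 0.0 F [-0.9  0.3 -0. ]
 shift(now axes) [-0.0991 -0.4093  0.0118] turn -1.125
 shift(after turn) [np.float64(0.3266), np.float64(-0.2659), np.float64(0.0118)]
```

Call:
drive_tool(rows=[[[0,0,0],-0.141],[[0,0,0],-0.141],[[0,0,0],-0.141],[[0,0,0],-0.141],[[0,0,0],-0.141],[[0,0,0],-0.14],[[0,0,0],-0.14],[[0,0,0],-0.14],[[0,0,0],0]], jaw=0.2)

```text
t: 20.65
tool_pos: [0.6247, 0.005, 0.2467]
tool_rot: [-2.592, -1.772, 0.004]
contact_force: [-0.3, 0.6, -0.5]
opening: 0.0679
grip_force: 0.0
```

Call:
drive_tool(rows=[[[0.0363,-0.0296,0.001],0],[[0.0363,-0.0296,0.001],0],[[0.0363,-0.0296,0.001],0],[[0.0363,-0.0296,0.001],0],[[0.0363,-0.0296,0.001],0],[[0.0363,-0.0296,0.001],0],[[0.0363,-0.0296,0.001],0],[[0.0363,-0.0296,0.001],0],[[0.0363,-0.0296,0.001],0],[[0,0,0],0]])

```text
t: 21.65
tool_pos: [0.4929, 0.4102, 0.2383]
tool_rot: [-2.589, -1.776, 0.003]
contact_force: [0.9, 0.4, -0.3]
opening: 0.0687
grip_force: 0.0
```

```bash
python3 - <<'E'
from h import *
move(.498,.4055,.079,1.2)
d=shot('wrist','w10');blues(d);cv2.imwrite('pics/c10.png',d['image'])
for th in (1.13,1.2,1.27):
    u=np.array([np.cos(th),np.sin(th)]);B=np.array([.498,.4055]);w=np.array([-u[1],u[0]])
    print(th,[np.round(px(d,[*(B-u*k+w*s),.044])).tolist() for k in (.03,.09) for s in (-.022,.022)])
t=shot('top','t10');blues(t)
E
```

```text
t 21.6 pos [0.4929 0.4102 0.2383] psi 1.202 q [0.58 0.14 1.63 0.   1.37 0.95] open 0.0687 gf 0.0 F [ 0.9  0.4 -0.3]
 shift(now axes) [-0.0025  0.0068  0.1593] turn 0.002
 shift(after turn) [np.float64(-0.0025), np.float64(0.0068), np.float64(0.1593)]
blue [276 185  29  28 645] [289.8 198.8] [0.4981 0.4038] z.09 [0.5033 0.4222]
blue [279 216  22   6  55] [289.3 219.5] [0.4902 0.384 ] z.09 [0.4973 0.4072]
1.13 [[310.0, 236.0], [264.0, 233.0], [304.0, 292.0], [260.0, 289.0]]
1.2 [[313.0, 235.0], [266.0, 234.0], [311.0, 291.0], [267.0, 291.0]]
1.27 [[315.0, 233.0], [268.0, 236.0], [317.0, 289.0], [273.0, 292.0]]
blue [530  82  14  17 129] [537.   92.3] [ 0.8786 -0.7201] z.09 [ 0.8572 -0.687 ]
blue [532 110  12  15 103] [538.4 119.2] [ 0.7955 -0.7216] z.09 [ 0.7777 -0.6885]
blue [533 137  12  14  89] [539.3 145.9] [ 0.7136 -0.7221] z.09 [ 0.6993 -0.6889]
blue [325 161   9   9  60] [329. 165.] [ 0.6493 -0.0875] z.09 [ 0.6379 -0.0817]
blue [295 164   8   9  56] [298.4 168.1] [0.6388 0.0041] z.09 [0.6277 0.006 ]
blue [160 210   7   8  44] [163.  213.3] [0.4993 0.4057] z.09 [0.4943 0.3901]
```

View pics/c10.png

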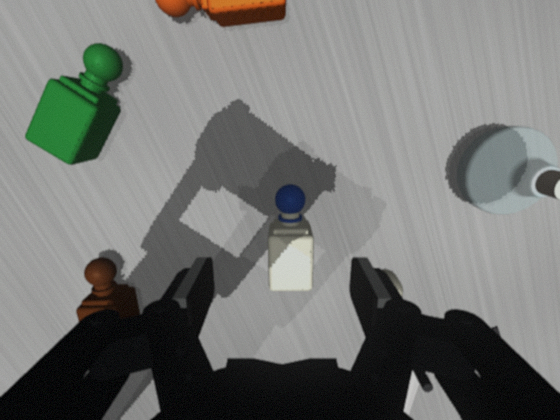

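Wrist view: bottle A is aligned, its ball at (290,199) and its body at columns 268–313. I'll lower, pinch, and run the arc with x reversed.

Call:
drive_tool(rows=[[[-0.0025,0.0065,0.03],0],[[0,0,0.04],0],[[0,0,0.04],0],[[0,0,0.02],0],[[0,0,0.02],0],[[0,0,0.01],0],[[0,0,0],0],[[0,0,0],0]])

```text
t: 22.55
tool_pos: [0.5016, 0.401, 0.0805]
tool_rot: [2.594, 1.772, 0.001]
contact_force: [0.4, 0.1, -0.3]
opening: 0.0683
grip_force: 0.0
```

Call:
drive_tool(rows=[[[0,0,0],0],[[0,0,0],0],[[0,0,0],0],[[0,0,0],0],[[0,0,0],0],[[0,0,0],0],[[0,0,0],0],[[0,0,0],0]], jaw=0.66, grip_force=20)

```text
t: 23.35
tool_pos: [0.5013, 0.4017, 0.0803]
tool_rot: [-2.593, -1.774, -0.002]
contact_force: [1.0, 2.8, 2.9]
opening: 0.0291
grip_force: 6.9
```

Call:
drive_tool(rows=[[[-0.0023,0,-0.0069],0],[[-0.0023,0,-0.0069],0],[[-0.0033,0,-0.0065],0],[[-0.0033,0,-0.0065],0],[[-0.0043,0,-0.0058],0],[[-0.0043,0,-0.0058],0],[[-0.0051,0,-0.0051],0],[[-0.0051,0,-0.0051],0],[[-0.0059,0,-0.0043],0],[[-0.0059,0,-0.0043],0]])

```text
t: 24.35
tool_pos: [0.4857, 0.3621, 0.1376]
tool_rot: [-2.593, -1.774, -0.001]
contact_force: [0.4, 0.4, 0.7]
opening: 0.0292
grip_force: 6.9
```

Call:
drive_tool(rows=[[[-0.0065,0,-0.0033],0],[[-0.0065,0,-0.0033],0],[[-0.007,0,-0.0022],0],[[-0.007,0,-0.0022],0],[[-0.0072,0,-0.0011],0],[[-0.0072,0,-0.0011],0],[[-0.0072,0,0],0],[[-0.0072,0,0],0],[[-0.0072,0,0.0011],0],[[-0.0072,0,0.0011],0]])

```text
t: 25.35
tool_pos: [0.4599, 0.2962, 0.1479]
tool_rot: [2.593, 1.773, -0.001]
contact_force: [-0.1, -0.3, 3.8]
opening: 0.0291
grip_force: 7.2
```

Call:
drive_tool(rows=[[[0,0,0],0],[[0,0,0],0],[[0,0,0],0]])

```text
t: 25.65
tool_pos: [0.46, 0.2967, 0.1478]
tool_rot: [-2.593, -1.774, 0.001]
contact_force: [-1.9, 0.3, 4.8]
opening: 0.0292
grip_force: 7.2
```

```bash
python3 - <<'E'
from h import *
d=shot('wrist','w11');t=shot('scene','s11')
cv2.imwrite('pics/c11.png',np.hstack([cv2.resize(d['image'],(400,300)),cv2.resize(t['image'][170:350,200:440],(400,300))]))
move(.6192,.090,.149,.075)
E
```

```text
t 25.8 pos [0.4601 0.2969 0.1479] psi 1.200 q [ 0.44  0.02  1.92 -0.    1.2   0.81] open 0.0293 gf 7.2 F [-0.2 -0.2  4.4]
 shift(now axes) [-0.1352  0.2232 -0.0012] turn 1.125
 shift(after turn) [np.float64(0.1431), np.float64(0.2182), np.float64(-0.0012)]
```

View pics/c11.png

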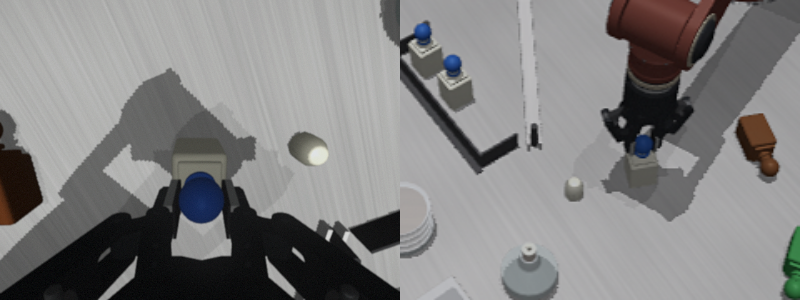

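Bottle A is upright. I'll route it round the pivot post, over the bar and into the left part of the pen.

Call:
drive_tool(rows=[[[0,0,0],0],[[0,0,0],0],[[0,0,-0.009],0],[[0,0,-0.009],0],[[0,0,-0.009],0],[[0,0,0],0.141],[[0,0,0],0.141],[[0,0,0],0.141],[[0,0,0],0.141],[[0,0,0],0.141]], jaw=0.85, grip_force=60)

```text
t: 26.75
tool_pos: [0.4603, 0.297, 0.1755]
tool_rot: [3.048, 0.76, 0.001]
contact_force: [-0.9, -0.1, -1.4]
opening: 0.0273
grip_force: 59.1
```

Call:
drive_tool(rows=[[[0,0,0],0.14],[[0,0,0],0.14],[[0,0,0],0.14],[[0.0012,0.028,0],0],[[0.0012,0.028,0],0],[[0.0012,0.028,0],0],[[0.0012,0.028,0],0],[[0.0012,0.028,0],0],[[0.0012,0.028,0],0]])

```text
t: 27.65
tool_pos: [0.4801, 0.1289, 0.1756]
tool_rot: [3.139, 0.118, 0.001]
contact_force: [0.3, -0.1, -0.5]
opening: 0.0267
grip_force: 59.2
```

Call:
drive_tool(rows=[[[0.0162,0.0175,0],0],[[0.0162,0.0175,0],0],[[0.0162,0.0175,0],0],[[0.0162,0.0175,0],0],[[0.0236,-0.0066,0],0],[[0.0236,-0.0066,0],0],[[0.0236,-0.0066,0],0],[[0,0,0],0],[[0,0,0],0]])

```text
t: 28.55
tool_pos: [0.619, 0.0901, 0.1751]
tool_rot: [3.139, 0.118, -0.001]
contact_force: [0.0, 0.0, -0.9]
opening: 0.0272
grip_force: 59.4
```

```bash
python3 - <<'E'
from h import *
d=shot('wrist','w12');move(.6192,.090,.1482,.075)
cv2.imwrite('pics/c12.png',d['image'][::2,::2])
E
```

```text
t 28.6 pos [0.6185 0.09   0.1749] psi 0.075 q [ 0.03  0.16  1.72 -0.    1.26  1.52] open 0.0270 gf 59.4 F [-0.   0.3 -2. ]
 shift(now axes) [0.0008 0.     0.0267] turn -0.000
 shift(after turn) [np.float64(0.0008), np.float64(0.0), np.float64(0.0267)]
```

View pics/c12.png

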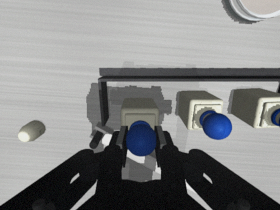

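The wrist view shows A over the left part of the pen. I'll lower, release and rise, then work out the bar approach.

Call:
drive_tool(rows=[[[0,0,0.008],0],[[0,0,0.008],0],[[0,0,0.006],0],[[0,0,0.003],0],[[0,0,0.002],0],[[0,0,0.0005],0],[[0,0,0],0]])

```text
t: 29.3
tool_pos: [0.6196, 0.0901, 0.1488]
tool_rot: [-3.139, -0.117, -0.003]
contact_force: [-0.8, 0.3, 5.4]
opening: 0.0274
grip_force: 60.0
```

Call:
drive_tool(rows=[[[0,0,0],0],[[0,0,0],0],[[0,0,0],0]], jaw=0.66, grip_force=20)

```text
t: 29.6
tool_pos: [0.6193, 0.0902, 0.1481]
tool_rot: [-3.139, -0.118, -0.002]
contact_force: [-1.7, 0.5, 6.0]
opening: 0.029
grip_force: 8.9
```

Call:
drive_tool(rows=[[[0,0,0],0],[[0,0,0],0],[[0,0,0],0],[[0,0,0],0],[[0,0,-0.02],0],[[0,0,-0.04],0],[[0,0,-0.04],0],[[0,0,0],0]], jaw=0.45)

```text
t: 30.4
tool_pos: [0.6221, 0.0902, 0.2554]
tool_rot: [3.139, 0.118, 0.02]
contact_force: [0.7, 0.5, 1.5]
opening: 0.047
grip_force: 0.0
```

```bash
python3 - <<'E'
from h import *
t=shot('top','t13');blues(t)
hsv=cv2.cvtColor(t['image'],cv2.COLOR_BGR2HSV)
m=cv2.inRange(hsv,(0,0,165),(180,70,255));m[:150]=0
n,l,s,c=cv2.connectedComponentsWithStats(m)
for i in range(1,n):
    if s[i,4]>60: print('w',s[i],c[i].round(1))
move(.4093,-.037,.24,-.493)
E
```

```text
blue [530  82  14  17 128] [537.1  92.3] [ 0.8786 -0.7202] z.09 [ 0.8572 -0.6871]
blue [532 110  12  15 103] [538.4 119.2] [ 0.7955 -0.7216] z.09 [ 0.7777 -0.6885]
blue [533 137  12  14  89] [539.3 145.9] [ 0.7136 -0.7221] z.09 [ 0.6993 -0.6889]
blue [325 161   9   9  60] [329. 165.] [ 0.6493 -0.0875] z.09 [ 0.6379 -0.0817]
blue [294 164   9   9  58] [298.4 168.1] [0.6389 0.0042] z.09 [0.6279 0.006 ]
blue [264 171   8   5  33] [267.5 172.8] [0.6239 0.0964] z.09 [0.6135 0.0942]
w [ 13 150   7  23 144] [ 16.2 161.2]
w [508 150  27  23 404] [520.4 158.4]
w [535 150  25  17 343] [546.4 158.6]
w [321 160  16  15  68] [327.1 168.8]
w [ 13 175   6  41 173] [ 15.5 195.5]
w [288 213  54  33 456] [314.5 228.6]
w [ 10 217   7  42 188] [ 13.3 237.6]
w [445 240  31  32 732] [459.1 255.6]
w [  6 261   9  42 295] [ 10.2 281.8]
w [  4 304   9  44 312] [  7.9 325.6]
w [  2 349   9  44 310] [  5.7 370.5]
w [  0 394   9  26 188] [  3.8 406.7]
t 30.4 pos [0.6208 0.0901 0.252 ] psi 0.075 q [ 0.03  0.09  1.66 -0.    1.38  1.52] open 0.0469 gf 0.0 F [ 0.4 -0.5 -0.9]
 shift(now axes) [-0.2205  0.1109  0.0103] turn 0.568
 shift(after turn) [np.float64(-0.1263), np.float64(0.2121), np.float64(0.0103)]
```

Call:
drive_tool(rows=[[[0,0,0],0.142],[[0,0,0],0.142],[[0,0,0],0.142],[[0,0,0],0.142],[[-0.021,0.0354,0.0017],0],[[-0.021,0.0354,0.0017],0],[[-0.021,0.0354,0.0017],0],[[-0.021,0.0354,0.0017],0],[[-0.021,0.0354,0.0017],0],[[-0.021,0.0354,0.0017],0]], jaw=1)

```text
t: 31.45
tool_pos: [0.4053, -0.0377, 0.2353]
tool_rot: [3.047, -0.766, -0.005]
contact_force: [-1.3, -0.4, 0.7]
opening: 0.0001
grip_force: 0.0
```

Call:
drive_tool(rows=[[[0,0,0],0],[[0,0,0],0],[[0,0,0],0]])

```text
t: 31.75
tool_pos: [0.4078, -0.0372, 0.2369]
tool_rot: [-3.046, 0.766, 0.001]
contact_force: [0.2, -0.6, 0.3]
opening: -0.0002
grip_force: 0.0
```

```bash
python3 - <<'E'
from h import *
d=shot('wrist','w14');move(.4093,-.037,.081,-.493)
hsv=cv2.cvtColor(d['image'],cv2.COLOR_BGR2HSV)
m=cv2.inRange(hsv,(0,0,195),(180,60,255))
n,l,s,c=cv2.connectedComponentsWithStats(m)
for i in range(1,n):
    if s[i,4]>800:
        q=np.column_stack(np.where(l==i))[:,::-1].astype(np.float32);r=cv2.minAreaRect(q);b=cv2.boxPoints(r)
        print(s[i],[pt(d,*k,.018)[:2].round(3).tolist() for k in b])
E
```

```text
t 31.8 pos [ 0.408  -0.0371  0.2371] psi -0.492 q [-0.27 -0.46  2.16  0.    1.44  1.79] open -0.0006 gf 0.0 F [ 0.2 -0.6 -0.9]
 shift(now axes) [ 0.0012 -0.0007  0.1561] turn 0.001
 shift(after turn) [np.float64(0.0012), np.float64(-0.0007), np.float64(0.1561)]
[  81  134  142   23 2232] [[0.546, 0.098], [0.484, -0.016], [0.467, -0.006], [0.53, 0.112]]
```

Call:
drive_tool(rows=[[[0,0,0.04],0],[[0,0,0.04],0],[[0,0,0.04],0],[[0,0,0.02],0],[[0,0,0.01],0],[[0,0,0.006],0],[[0,0,0],0],[[0,0,0],0]])

```text
t: 32.6
tool_pos: [0.4086, -0.0376, 0.0826]
tool_rot: [3.047, -0.766, 0.004]
contact_force: [0.3, 0.3, 0.1]
opening: -0.0003
grip_force: 0.0
```

Call:
drive_tool(rows=[[[0.007,0,0],0],[[0.007,0,0],0],[[0.005,0,0],0],[[0,0,0],0],[[0,0,0],0]])

```text
t: 33.1
tool_pos: [0.4243, -0.0465, 0.0814]
tool_rot: [-3.046, 0.767, 0.0]
contact_force: [-0.3, 0.7, -0.5]
opening: 0.0001
grip_force: 0.0
```

Call:
drive_tool(rows=[[[0.003,0,0],0],[[0.003,0,0],0],[[0,0,0],0],[[0,0,0],0]])

```text
t: 33.5
tool_pos: [0.4294, -0.0492, 0.0813]
tool_rot: [-3.047, 0.767, 0.0]
contact_force: [-0.1, -0.1, 0.3]
opening: -0.0003
grip_force: 0.0
```

Call:
drive_tool(rows=[[[0.003,0,0],0],[[0.003,0,0],0],[[0,0,0],0],[[0,0,0],0]])

```text
t: 33.9
tool_pos: [0.435, -0.0522, 0.0813]
tool_rot: [3.046, -0.767, 0.001]
contact_force: [-0.1, 0.9, -0.1]
opening: 0.0
grip_force: 0.1
```

Call:
drive_tool(rows=[[[0.002,0,0],0],[[0.002,0,0],0],[[0.001,0,0],0],[[0,0,0],0]])

```text
t: 34.3
tool_pos: [0.4393, -0.0545, 0.0813]
tool_rot: [3.046, -0.767, 0.0]
contact_force: [-1.1, 0.2, -0.1]
opening: -0.0001
grip_force: 0.5
```

Call:
drive_tool(rows=[[[0.002,0,0],0],[[0.002,0,0],0],[[0.001,0,0],0],[[0,0,0],0]])

```text
t: 34.7
tool_pos: [0.4438, -0.0569, 0.0813]
tool_rot: [3.046, -0.767, 0.001]
contact_force: [-0.8, 0.4, 0.6]
opening: 0.0002
grip_force: 0.3
```

```bash
python3 - <<'E'
from h import *
a=load('w14');d=shot('wrist','w15')
o=ctrl.get_obs();R=Ro.from_rotvec(o['tool_rot']).as_matrix();p=o['tool_pos']
hsv=cv2.cvtColor(d['image'],cv2.COLOR_BGR2HSV)
m=cv2.inRange(hsv,(0,0,190),(180,60,255))
n,l,s,c=cv2.connectedComponentsWithStats(m)
for i in range(1,n):
    if s[i,4]>800:
        q=np.column_stack(np.where(l==i))[:,::-1].astype(np.float32);b=cv2.boxPoints(cv2.minAreaRect(q))
        print(s[i],b.round().tolist(),[((np.append(pt(d,*k,.018)[:2],.018)-p)@R)[:2].round(4).tolist() for k in b])
print('tip px',px(d,p+.0726*R[:,2]),px(d,p+.0726*R[:,2]+.011*R[:,0]))
print(p,o['contact_force'])
E
```

```text
[   0  219  165   53 5992] [[-3.0, 229.0], [163.0, 217.0], [166.0, 260.0], [0.0, 272.0]] [[0.0242, -0.1328], [0.0302, -0.0544], [0.0084, -0.0554], [0.0018, -0.1376]]
tip px (np.float64(280.4700238660367), np.float64(266.108109002001)) (np.float64(280.4400027910187), np.float64(246.7712720795417))
[ 0.44377661 -0.056911    0.08133886] [-0.067139    0.01050965 -0.27158031]
```

The bar has already turned by about 0.07 rad under a light push. I'll align the tool to it and continue the arc.

Call:
drive_tool(rows=[[[0,0,0],-0.035],[[0,0,0],-0.035],[[0.012,0.0009,0],-0.05],[[0.012,0.0009,0],-0.05],[[0.012,0.0009,0],-0.05],[[0.012,0.0009,0],-0.05],[[0.012,0.0009,0],-0.05],[[0.012,0.0009,0],-0.05],[[0,0,0],0],[[0,0,0],0]])

```text
t: 35.75
tool_pos: [0.5107, -0.0831, 0.0814]
tool_rot: [3.135, -0.195, 0.001]
contact_force: [0.2, 0.2, -1.0]
opening: 0.0
grip_force: 0.0
```

```bash
cat > b.py <<'E'
from h import *
n=sys.argv[1];d=shot('wrist',n)
o=ctrl.get_obs();R=Ro.from_rotvec(o['tool_rot']).as_matrix();p=o['tool_pos']
hsv=cv2.cvtColor(d['image'],cv2.COLOR_BGR2HSV)
m=cv2.inRange(hsv,(0,0,190),(180,60,255))
k,l,s,c=cv2.connectedComponentsWithStats(m)
for i in range(1,k):
    if s[i,4]>800:
        q=np.column_stack(np.where(l==i))[:,::-1].astype(np.float32);b=cv2.boxPoints(cv2.minAreaRect(q))
        print(s[i],[((np.append(pt(d,*k,.018)[:2],.018)-p)@R)[:2].round(4).tolist() for k in b])
P=np.array([.5625,.153,.018]);print('post in tool',((P-p)@R).round(4))
move(.6,-.1,.08,.075);t=shot('top',n+'t');blues(t)
E
python3 b.py w16
```

```text
[ 283  205  149   39 2778] [[0.0357, 0.0011], [0.0363, 0.0688], [0.0174, 0.0717], [0.0168, 0.0013]]
[   0  206  135   45 5313] [[0.0355, -0.1286], [0.0361, -0.067], [0.0143, -0.0699], [0.0137, -0.1345]]
post in tool [ 0.0226 -0.2406  0.0633]
t 35.8 pos [ 0.5103 -0.0829  0.0813] psi -0.124 q [-0.31  0.05  2.02 -0.    1.07  1.39] open -0.0003 gf 0.0 F [ 0.3 -0.2 -0.6]
 shift(now axes) [0.0911 0.0058 0.0013] turn -0.199
 shift(after turn) [np.float64(0.0881), np.float64(0.0237), np.float64(0.0013)]
blue [530  82  14  17 129] [537.1  92.4] [ 0.8785 -0.7204] z.09 [ 0.8571 -0.6873]
blue [532 110  12  15 103] [538.4 119.2] [ 0.7955 -0.7216] z.09 [ 0.7777 -0.6885]
blue [533 137  12  14  89] [539.3 145.9] [ 0.7136 -0.7221] z.09 [ 0.6993 -0.6889]
blue [325 161   9   9  60] [329. 165.] [ 0.6493 -0.0875] z.09 [ 0.6379 -0.0817]
blue [295 164   8   9  57] [298.4 168.1] [0.6389 0.0039] z.09 [0.6279 0.0058]
blue [264 168   8   8  55] [267.4 171.7] [0.6272 0.0967] z.09 [0.6167 0.0945]
```

Call:
drive_tool(rows=[[[0.012,0.0009,0],-0.05],[[0.012,0.0009,0],-0.05],[[0.0096,0.0007,0],-0.04],[[0.0048,0.0004,0],-0.02],[[0,0,0],0],[[0,0,0],0]])

```text
t: 36.45
tool_pos: [0.5483, -0.0883, 0.0813]
tool_rot: [-3.141, -0.057, -0.0]
contact_force: [-0.0, -0.3, 1.2]
opening: -0.0004
grip_force: 0.0
```

Call:
drive_tool(rows=[[[0.0024,0.0002,0],-0.01],[[0.0024,0.0002,0],-0.01],[[0,0,0],0],[[0,0,0],0]])

```text
t: 36.85
tool_pos: [0.5535, -0.0886, 0.0813]
tool_rot: [-3.14, -0.089, -0.0]
contact_force: [-0.9, -0.7, -1.0]
opening: 0.0
grip_force: 0.3
```

```bash
python3 b.py w17
```

```text
[ 205    0  184  169 7801] [[0.0567, -0.034], [0.1188, -0.026], [0.1158, 0.041], [0.0527, 0.0439]]
[  391     0   169   417 45626] [[-0.0926, 0.064], [0.1165, 0.0416], [0.1165, 0.1049], [-0.0925, 0.1618]]
[    0     4   208   192 16301] [[0.1138, -0.1083], [0.1153, -0.0292], [0.0413, -0.0329], [0.0391, -0.1273]]
[   0   18   57  156 4678] [[0.1107, -0.1075], [0.1107, -0.0861], [0.0506, -0.0994], [0.0506, -0.1242]]
[    0   207   130   213 19944] [[-0.095, -0.1646], [0.0349, -0.1286], [0.0349, -0.0695], [-0.095, -0.089]]
[ 242  209  194   47 4861] [[0.0116, -0.019], [0.0345, -0.0178], [0.0334, 0.0707], [0.0104, 0.0739]]
post in tool [ 0.0227 -0.2407  0.0633]
t 36.9 pos [ 0.5535 -0.0886  0.0813] psi 0.057 q [-0.29  0.15  1.91  0.    1.08  1.22] open -0.0000 gf 0.3 F [-1.   0.1 -0.2]
 shift(now axes) [0.0458 0.0141 0.0013] turn -0.018
 shift(after turn) [np.float64(0.0455), np.float64(0.0149), np.float64(0.0013)]
blue [530  82  13  17 128] [537.   92.3] [ 0.8787 -0.7199] z.09 [ 0.8573 -0.6868]
blue [532 110  12  15 103] [538.4 119.2] [ 0.7955 -0.7216] z.09 [ 0.7777 -0.6885]
blue [533 137  12  14  89] [539.3 145.9] [ 0.7136 -0.7221] z.09 [ 0.6993 -0.6889]
blue [326 161   8   6  33] [329.8 163.5] [ 0.6537 -0.0902] z.09 [ 0.642  -0.0843]
blue [295 164   8   9  56] [298.4 168.1] [0.6388 0.0041] z.09 [0.6277 0.006 ]
blue [264 168   8   8  55] [267.4 171.7] [0.6272 0.0967] z.09 [0.6167 0.0945]
```

Remaining: creep in 1 mm steps until the stop reacts.

Call:
drive_tool(rows=[[[0.0012,0,0],-0.005],[[0.0012,0,0],-0.005],[[0,0,0],0],[[0,0,0],0]])

```text
t: 37.35
tool_pos: [0.556, -0.0885, 0.0813]
tool_rot: [3.14, 0.105, 0.001]
contact_force: [-0.6, -0.8, -0.4]
opening: -0.0001
grip_force: 0.3
```

Call:
drive_tool(rows=[[[0.001,0,0],-0.004],[[0.001,0,0],-0.004],[[0,0,0],0],[[0,0,0],0]])

```text
t: 37.75
tool_pos: [0.558, -0.0883, 0.0813]
tool_rot: [3.139, 0.118, 0.001]
contact_force: [0.4, -0.1, 0.0]
opening: 0.0001
grip_force: 0.3
```

Call:
drive_tool(rows=[[[0.001,0,0],0],[[0.001,0,0],0],[[0,0,0],0],[[0,0,0],0]])

```text
t: 38.15
tool_pos: [0.56, -0.0881, 0.0813]
tool_rot: [-3.139, -0.117, -0.001]
contact_force: [-0.1, -0.8, -0.0]
opening: 0.0
grip_force: 0.3
```

Call:
drive_tool(rows=[[[0.001,0,0],0],[[0.001,0,0],0],[[0,0,0],0],[[0,0,0],0]])

```text
t: 38.55
tool_pos: [0.5611, -0.088, 0.0813]
tool_rot: [-3.139, -0.118, 0.004]
contact_force: [-5.7, -1.7, 3.7]
opening: 0.0
grip_force: 2.8
```

```bash
python3 - <<'E'
from h import *
d=shot('wrist','w18');o=ctrl.get_obs();print(o['tool_pos'],o['contact_force'])
cv2.imwrite('pics/c18.png',d['image'][:300])
R=Ro.from_rotvec(o['tool_rot']).as_matrix();p=o['tool_pos']
print('finger front at x .011',px(d,[*(p+.011*R[:,0])[:2],.018]))
E
```

```text
[ 0.56107305 -0.08802941  0.08125951] [-5.35549144 -0.28320317  3.7628764 ]
finger front at x .011 (np.float64(280.9739506862773), np.float64(254.12879680183266))
```

View pics/c18.png

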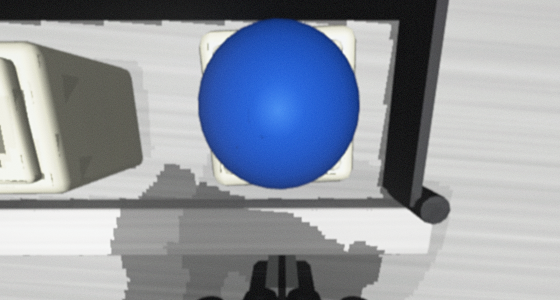

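The wrist view shows the bar across the front with its inner side touching the stop post at (428,208). Bottle C stands behind it, and the force has risen to about 5.5 N. I'll back off, rise, and check numerically.

Call:
drive_tool(rows=[[[-0.005,0,0],0],[[-0.02,0,0],0],[[-0.03,0,0],0],[[0,0,-0.04],0],[[-0.03,0,-0.04],0],[[-0.03,0,-0.04],0],[[-0.03,0,-0.04],0],[[0,0,0],0],[[0,0,0],0]])

```text
t: 39.5
tool_pos: [0.4177, -0.0991, 0.2434]
tool_rot: [3.137, 0.117, 0.009]
contact_force: [-0.5, -0.5, -0.0]
opening: 0.0
grip_force: 0.0
```

```bash
python3 - <<'E'
from h import *
t=shot('top','t19');blues(t);d=shot('wrist','w19');blues(d)
for nm,d in (('top',t),('wrist',d)):
    m=cv2.inRange(cv2.cvtColor(d['image'],cv2.COLOR_BGR2HSV),(0,0,170 if nm=='top' else 190),(180,60,255))
    if nm=='top': m[:150]=0;m[:,:230]=0;m[240:]=0;m[:,360:]=0
    k,l,s,c=cv2.connectedComponentsWithStats(m)
    for i in range(1,k):
        if s[i,4]>100:
            q=np.column_stack(np.where(l==i))[:,::-1].astype(np.float32);b=cv2.boxPoints(cv2.minAreaRect(q))
            print(nm,s[i],[pt(d,*k,.018)[:2].round(3).tolist() for k in b])
th=.075;R=np.array([[np.cos(th),-np.sin(th)],[np.sin(th),np.cos(th)]])
for a in [(-.064,.167),(-.040,.167),(-.064,-.16),(-.04,-.16)]:print('expected bar corner',(np.array([.6256,.0053])+R@a).round(3))
o=ctrl.get_obs();print(o['t'],o['tool_pos'])
E
```

```text
blue [530  82  13  17 128] [537.   92.3] [ 0.8787 -0.7199] z.09 [ 0.8573 -0.6868]
blue [532 110  12  15 103] [538.4 119.2] [ 0.7955 -0.7216] z.09 [ 0.7777 -0.6885]
blue [533 137  12  14  89] [539.3 145.9] [ 0.7136 -0.7221] z.09 [ 0.6993 -0.6889]
blue [325 161   9   9  60] [329. 165.] [ 0.6493 -0.0875] z.09 [ 0.6379 -0.0817]
blue [295 164   8   9  56] [298.4 168.1] [0.6388 0.0041] z.09 [0.6277 0.006 ]
blue [264 168   8   8  54] [267.4 171.6] [0.6274 0.0969] z.09 [0.6168 0.0947]
top [244 182 108  15 769] [[0.575, 0.168], [0.601, -0.154], [0.578, -0.156], [0.553, 0.166]]
wrist [  52    0  313   15 4320] [[0.569, 0.104], [0.588, -0.155], [0.578, -0.157], [0.558, 0.105]]
expected bar corner [0.549 0.167]
expected bar corner [0.573 0.169]
expected bar corner [ 0.574 -0.159]
expected bar corner [ 0.598 -0.157]
39.6 [ 0.41707035 -0.09862929  0.24028423]
```

The measured bar corners match the closed pose within about 4 mm, and all three bottles stand in the pen.

```bash
python3 -c "
from station import ctrl
print(ctrl.finish_job())"
```

```text
the job is handed in; nothing more can be done
None
```

The three white bottles present stand upright in the pen, the bar lies closed against the stop post, and the job was handed in at about 40 s; the hand-in gave no verdict.

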